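# Screw the loose canister lid down snug at the basket stall

## Task

The wider of the two tin canisters on the stall has its lid still loose. Screw that lid clockwise until it is snug, with the wooden bar on the lid lying in line with the two ears on the canister's sides, and do not overtighten it past there. Leave the smaller canister's lid, which is already closed, as it is.

Things in the scene. Friction and masses are not known exactly. Their poses are not given: they have to be found in the camera images.
- canister_bar (a point): Centre of the pale wooden grip bar (84 mm long, 16 thick, 32 tall) on the lid of the wider canister (a steel tin 110 mm across, fixed in a wooden ring). It lies on the turning axis, 136 mm above the table, 16 mm above the lid's flat top (116 mm across). x along the bar, y across it, z up; turns with the lid, stays at this height. Nothing within 100 mm of the axis rises above the lid.
- canister_lid (a joint): Wider canister's lid on its thread, rad, growing clockwise seen from above. Starts loose at 0.1 to 0.5, turns at a steady 0.1 N m, and at 1.05 the thread ends and the lid meets the gasket. Snug lies 0.24 rad beyond, so 1.29 less the start angle is the whole turn; there the bar is in line with the tin's two ears (16 mm wide, reaching 78 mm from the axis, below the lid).
- gasket (a joint): Rubber ring under the wider canister's lid: how far, in rad clockwise, the lid has been turned beyond meeting it. 0 at the start. Turning it takes 0.3 N m and 1 N m more per rad: 0.54 N m at 0.24, which is snug with the bar in line with the ears; 0.75 N m at 0.45, which is overtight. Friction keeps it where it is left (from beyond 0.3 it springs back to 0.25-0.3 when let go).
- small_lid (a joint): Angle in rad of the lid of the smaller canister (76 mm in diameter, bar top 115 mm above the table, same make), already closed at 0 with its bar in line with its ears; to be left alone.

How it is judged:
By the outcome, as a careful person would: the job done as asked, in the order asked, and still so for the second after the job is handed in, with the robot touching nothing.
It also fails if it takes over 32 s, if anything falls off the work surface, if the arm or the gripper's body presses on something with over 40 N, if the wrist force passes 120 N, or if a joint passes its speed limit or range.

## Robot

A 7-joint arm with a two-finger parallel gripper is mounted at the origin on the work surface. World frame = base frame: x ahead of the robot, y to its left, z up, the work surface at z = 0. Lengths are in m, angles in rad, forces in N, time in s.
With the tool pointing down it reaches from about 0.35 to 0.9 m from the base axis. Payload 7.2 kg.
Tool frame: the origin (TCP) lies at the very end of the fingers, on their centre line; the grasp point (between the pads) lies 19 mm behind it (robot.grasp_offset is the distance from the TCP to the grasp point, in m); z points along the fingers, x is the direction in which the jaws open and shut, and the axes are right-handed (so a half turn about z gives the same grasp; the last joint's range is limited). The gripper opens to 85 mm and grips with 20 to 120 N. Pads are 22 mm wide; open, the fingers measure 114 mm over their backs; the gripper's body (76 mm by 85 mm) begins 54 mm behind the grasp point. The pads swing forward as they close: fully open they stand 13 mm farther back than shut.
Start: joints at [1.034, 0.411, -0.013, 1.596, 0.006, 1.134, -0.082], TCP at [0.282, -0.558, 0.231] pointing down, gripper open.
Joint ranges: [-2.95, 2.95], [-0.29, 1.99], [-1.47, 1.44], [0.14, 2.54], [-1.03, 4.17], [0.13, 1.85], [-2.86, 2.86]. Speed limits (rad/s): [2.39, 2.39, 3.01, 3.01, 3.14, 3.14, 3.14].

## Interface

Orientations are given as a unit quaternion [x, y, z, w].
In Python, from workcell import get_state, eyes, robot gives the robot as it stands.
- The arm moves only by the shell command python3 -m handwheel 'ROWS' [OPENING] [FORCE]. ROWS is JSON, a list of rows, each an object with "offset": the shift along the tool's x, y, z in cm, a list of three; "yaw": the turn about the tool's z in rad. In form: [{"offset": [x, y, z], "yaw": yaw}, ...]. A call has 1 to 8 rows; each row is the pose to reach, as a shift and turn from the pose commanded when the call began, along the tool's axes at that moment; what a row does not reach only later rows make up. A row lasts 1/12 s, in which the tool goes at most 41.7 mm and 7.16 degrees, less where a joint would pass 70% of its speed; a pose out of reach is approached as far as the arm can. A call with a gripper value outside its range is refused whole. OPENING is the closure, from 0 (fully open) to 1 (shut), set as the call begins (- or left out, the last holds). The fingers move at their own pace and stop on an object; FORCE is the grip in N (left out, the last holds). Time passes only in rows, so rows that repeat a pose let the fingers close. It gives the time, the measured TCP pose, the force and the opening at its end, in the units of the state.
- get_state(): the state, without advancing time (a new reading comes with each control period).
- eyes.camera(name): name is "scene" or "side" or "wrist"; returns a dict with "img" (420x560x3 uint8, red, green, blue), "intrinsics" (3x3 intrinsics, pixels), "world_to_cam" (4x4, takes a point from world to camera coordinates). Camera axes: x right, y up, looking along -z (the intrinsics and any distortion apply to the point x, -y, -z); pixel columns grow to the right and rows downward; lengths in m; the calibration is good to about 2 mm. The wrist camera is an equidistant fisheye: a pixel r from the principal point sees the ray r / f radians off the axis. A picture is of the moment at which its call begins. There is no depth.
- robot.hand_in(): hands the job in, once; it reports no verdict.
The state is a dict: "clock": time; "q": joint angles; "joint_velocities": joint speeds; "joint_torque": joint torques, N m; "ee_pos": TCP position; "orientation": TCP orientation; "contact_force": force on the tool from outside, world axes, zero at the start; "ft_torque": the same for the moment, N m; "gripper_width": finger opening in m.
Only numpy, scipy, OpenCV 4.12 (cv2) and the standard library are available. Lean on these libraries where they do the work, as an engineer would, in place of code of your own. Each camera call takes 0.05 s, during which the arm holds its last target.

## Working session

There is one attempt and no reset: what is moved stays moved. The work goes in short steps, Python scripts to look and compute and a shell command to move; the robot and the scene stay as the last step left them, time stands still between calls to the robot, and variables do not carry over. Pictures are saved under pics/ and viewed, and the job is handed in when it is done.

```bash
mkdir -p pics; ls
python3 - <<'E'
from workcell import get_state, eyes, robot
import cv2, numpy as np
for n in ["scene","side","wrist"]:
    c=eyes.camera(n); cv2.imwrite(f"pics/{n}0.png",c["img"][:,:,::-1]); np.savez(f"pics/{n}0.npz",**c)
    print(n,np.round(c["intrinsics"],1).tolist(),np.round(c["world_to_cam"],3).tolist(), [k for k in c])
s=get_state(); print(s)
E
```

```text
pics
scene [[441.7, 0.0, 280.5], [0.0, 441.7, 205.3], [0.0, 0.0, 1.0]] [[0.871, 0.49, -0.016, -0.46], [-0.387, 0.708, 0.591, 0.124], [0.301, -0.508, 0.807, -1.15], [0.0, 0.0, 0.0, 1.0]] ['img', 'intrinsics', 'world_to_cam']
side [[453.2, 0.0, 287.9], [0.0, 453.2, 214.7], [0.0, 0.0, 1.0]] [[-0.999, -0.047, -0.019, 0.545], [0.009, -0.538, 0.843, -0.127], [-0.05, 0.842, 0.537, -0.831], [0.0, 0.0, 0.0, 1.0]] ['img', 'intrinsics', 'world_to_cam']
wrist [[325.2, 0.0, 279.1], [0.0, 325.2, 213.9], [0.0, 0.0, 1.0]] [[0.451, -0.892, -0.002, -0.624], [0.847, 0.429, -0.315, 0.041], [0.282, 0.14, 0.949, -0.381], [0.0, 0.0, 0.0, 1.0]] ['img', 'intrinsics', 'world_to_cam']
{'clock': 0.15, 'q': array([ 1.0337821 ,  0.41173093, -0.01272196,  1.59684478,  0.00560716,
        1.13430179, -0.0822026 ]), 'joint_velocities': array([ 0.00071044, -0.00165316,  0.0001894 , -0.00320066, -0.00230078,
       -0.00248759, -0.0022118 ]), 'joint_torque': array([ 2.37297420e-03, -6.01032615e+01,  6.83158413e-01, -2.99646038e+01,
        1.39438888e-02,  7.87348225e-03, -3.60564877e-05]), 'ee_pos': array([ 0.28219513, -0.55723971,  0.23063987]), 'orientation': array([ 8.52014612e-01, -5.23517632e-01, -5.54307474e-04, -2.87833364e-04]), 'contact_force': array([ 0.0644527 ,  0.49270434, -0.41012795]), 'ft_torque': array([-0.02371972,  0.01139909,  0.02915944]), 'gripper_width': 0.08512923865796074}
```

View pics/scene0.png

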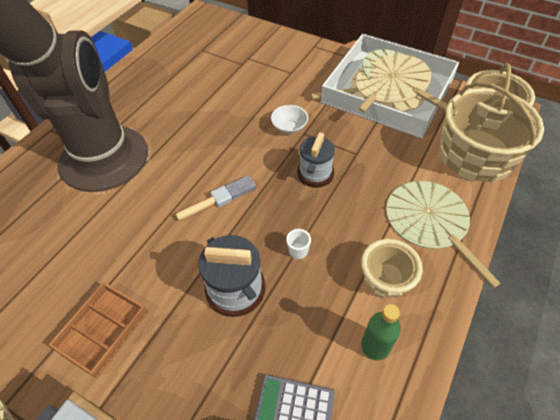

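View pics/side0.png

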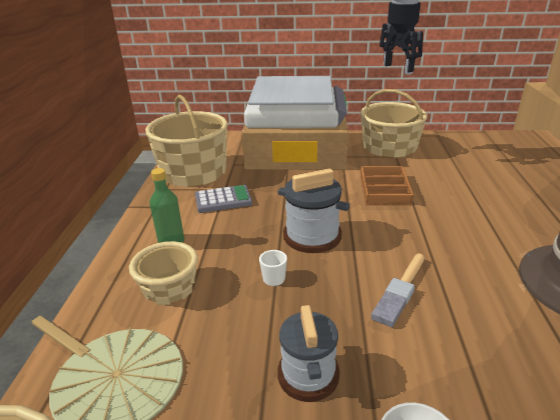

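View pics/wrist0.png

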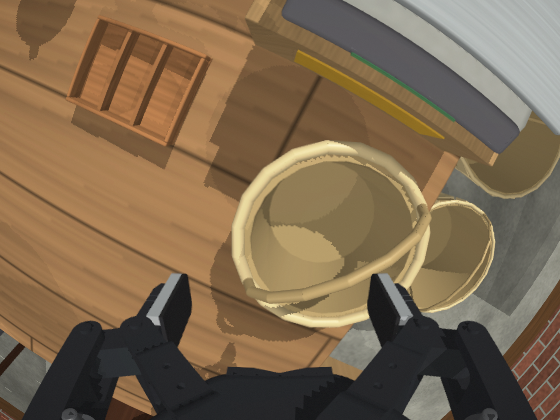

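The scene view shows the wider canister's bar at about (228,257) and its ears near (213,243) and (252,292). In the side view its bar is at about (313,180) and its ears near (282,191) and (342,206). I'll enlarge both.

Run:
```python
import cv2
a=cv2.imread("pics/scene0.png")[225:320,180:290]; b=cv2.imread("pics/side0.png")[160:255,262:372]
cv2.imwrite("pics/c1.png",cv2.resize(a,None,fx=6,fy=6,interpolation=cv2.INTER_CUBIC))
cv2.imwrite("pics/c2.png",cv2.resize(b,None,fx=6,fy=6,interpolation=cv2.INTER_CUBIC))
```

```text
(no output)
```

View pics/c1.png

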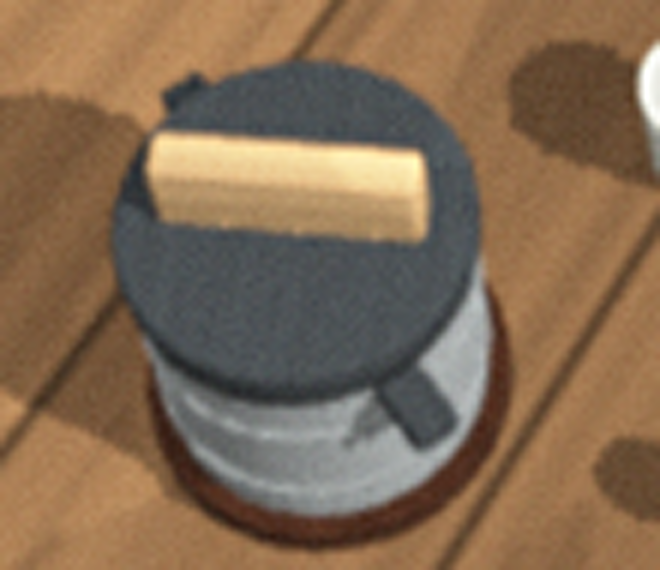

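View pics/c2.png

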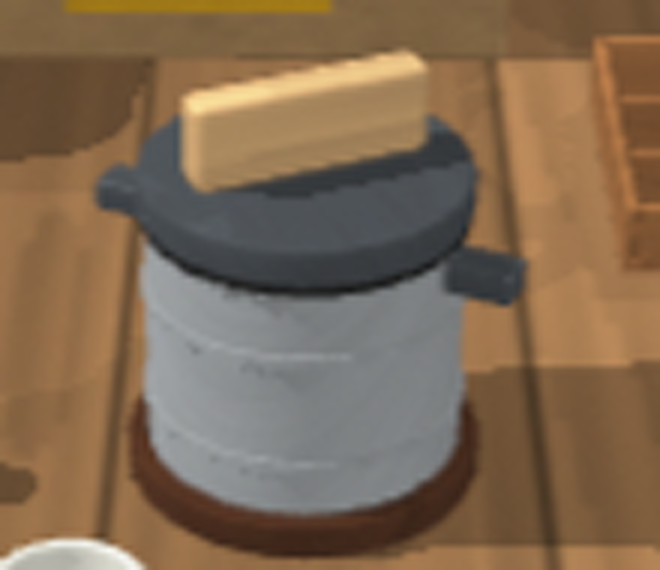

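```bash
cat > h.py <<'E'
import numpy as np
def ray(c,u,v):
    K=c["intrinsics"];T=c["world_to_cam"]
    d=np.array([(u-K[0,2])/K[0,0],-(v-K[1,2])/K[1,1],-1.]); R=T[:3,:3]
    return -R.T@T[:3,3], R.T@d
def atz(c,u,v,z):
    o,d=ray(c,u,v); return o+d*(z-o[2])/d[2]
def tri(c1,p1,c2,p2):
    o,d=ray(c1,*p1);p,e=ray(c2,*p2); d=d/np.linalg.norm(d); e=e/np.linalg.norm(e)
    s=np.linalg.lstsq(np.c_[d,-e],p-o,rcond=None)[0]; a=o+s[0]*d;b=p+s[1]*e
    return (a+b)/2,np.linalg.norm(a-b)
def proj(c,X):
    K=c["intrinsics"];T=c["world_to_cam"]; x=T[:3,:3]@np.asarray(X)+T[:3,3]
    return K[0,0]*x[0]/-x[2]+K[0,2], K[1,1]*-x[1]/-x[2]+K[1,2]
def projf(c,X):
    K=c["intrinsics"];T=c["world_to_cam"]; x=T[:3,:3]@np.asarray(X)+T[:3,3]
    p=np.array([x[0],-x[1]]);th=np.arctan2(np.linalg.norm(p),-x[2]);n=p/np.linalg.norm(p)
    return K[0,0]*th*n[0]+K[0,2],K[1,1]*th*n[1]+K[1,2]
def rayf(c,u,v):
    K=c["intrinsics"];T=c["world_to_cam"]
    p=np.array([u-K[0,2],v-K[1,2]])/K[0,0];th=np.linalg.norm(p);n=p/th
    d=np.array([np.sin(th)*n[0],-np.sin(th)*n[1],-np.cos(th)]);R=T[:3,:3]
    return -R.T@T[:3,3],R.T@d
def atzf(c,u,v,z):
    o,d=rayf(c,u,v);return o+d*(z-o[2])/d[2]
E
python3 - <<'E'
from h import *
S=dict(np.load("pics/scene0.npz"));D=dict(np.load("pics/side0.npz"))
s=lambda x,y:(180+(x-2.5)/6,225+(y-2.5)/6)
d=lambda x,y:(262+(x-2.5)/6,160+(y-2.5)/6)
print("tri top",tri(S,s(289,161),D,d(305,77)))
print("scene c",atz(S,*s(289,161),.152),"side",atz(D,*d(305,77),.152))
cor=[atz(S,*s(*p),.152) for p in [(157,132),(422,150),(430,188),(150,170)]]
for a in cor: print(a)
u=cor[1]-cor[0]+cor[2]-cor[3];print("bar dir",np.degrees(np.arctan2(u[1],u[0])),np.linalg.norm(u)/2)
dc=[atz(D,*d(*p),.152) for p in [(183,97),(408,52),(427,66),(203,107)]]
u=dc[1]-dc[0]+dc[2]-dc[3];print("bar dir side",np.degrees(np.arctan2(u[1],u[0])),np.linalg.norm(u)/2,np.mean(dc,0))
e1=tri(S,s(437,420),D,d(105,190));e2=tri(S,s(180,92),D,d(518,275));print(e1,e2)
v=e1[0]-e2[0];print(np.degrees(np.arctan2(v[1],v[0])),np.linalg.norm(v[:2]),(e1[0]+e2[0])/2)
E
```

```text
tri top (array([ 0.50166766, -0.14489112,  0.15206473]), np.float64(0.0019083179369132105))
scene c [ 0.50265973 -0.14484181  0.152     ] side [ 0.50077489 -0.14576944  0.152     ]
[ 0.46163516 -0.15578245  0.152     ]
[ 0.53596863 -0.12212669  0.152     ]
[ 0.54501234 -0.13219251  0.152     ]
[ 0.46748073 -0.16777724  0.152     ]
bar dir 24.5098665104954 0.08345245367838236
bar dir side -156.91545206997793 0.08019735116555474 [ 0.50023362 -0.14347994  0.152     ]
(array([ 0.56950557, -0.17394929,  0.09301792]), np.float64(0.0019845707348951362)) (array([ 0.43073501, -0.11517892,  0.09435102]), np.float64(0.0018869268828061345))
-22.953018589794265 0.15070242805388673 [ 0.50012029 -0.1445641   0.09368447]
```

Bar heading is about 24° and the ears about -23°, both near the axis (0.501, -0.145). That means roughly 0.82 rad of turn, so a start angle of about 0.47, which is within the given range. Next I'll work out the hover move.

```bash
cat >> h.py <<'E'
def off(target):
    from workcell import get_state
    from scipy.spatial.transform import Rotation as R
    s=get_state();r=R.from_quat(s["orientation"]).as_matrix()
    o=r.T@(np.asarray(target)-s["ee_pos"])*100
    return np.round(o,2),np.round(np.degrees(np.arctan2(r[1,0],r[0,0])),2),np.round(s["ee_pos"],4)
E
python3 - <<'E'
from h import *
D=dict(np.load("pics/side0.npz"))
print(atz(D,243,165,0),atz(D,347,165,0),atz(D,335,125,.1),atz(D,390,150,0),atz(D,390,92,.2))
print(off([.501,-.145,.33]))
E
```

```text
[ 0.6945777  -0.48504647  0.        ] [ 0.40354406 -0.48722696  0.        ] [ 0.43865455 -0.53153544  0.1       ] [ 0.27078625 -0.58775446  0.        ] [ 0.30287061 -0.50346544  0.2       ]
(array([-26.9 , -38.15,  -9.91]), np.float64(-63.14), array([ 0.2822, -0.5572,  0.2306]))
```

```bash
python3 -m handwheel '[{"offset":[0,0,-4],"yaw":0},{"offset":[0,0,-8],"yaw":0},{"offset":[-2,-3,-9.9],"yaw":0},{"offset":[-4.3,-6,-9.9],"yaw":0},{"offset":[-6.6,-9.3,-9.9],"yaw":0},{"offset":[-8.9,-12.6,-9.9],"yaw":0},{"offset":[-11.2,-15.9,-9.9],"yaw":0},{"offset":[-13.5,-19.2,-9.9],"yaw":0}]' 0 60
python3 -m handwheel '[{"offset":[-2.3,-3.3,0],"yaw":0},{"offset":[-4.6,-6.6,0],"yaw":0},{"offset":[-6.9,-9.9,0],"yaw":0},{"offset":[-9.2,-13.2,0],"yaw":0},{"offset":[-11.5,-16.3,0],"yaw":0},{"offset":[-13.4,-19,0],"yaw":0.05},{"offset":[-13.4,-19,0],"yaw":0.05},{"offset":[-13.4,-19,0],"yaw":0.05}]'
python3 - <<'E'
from workcell import get_state, eyes
from h import *
import cv2
c=eyes.camera("wrist"); cv2.imwrite("pics/w1.png",c["img"][:,:,::-1]); np.savez("pics/w1.npz",**c)
print(off([.501,-.145,.33])); print([projf(c,[.501,-.145,z]) for z in (.12,.152)])
s=get_state();print(s["clock"],s["q"],s["contact_force"],s["ft_torque"])
E
```

```text
clock: 0.82
ee_pos: [0.393, -0.3485, 0.3303]
orientation: [0.852, -0.524, 0.0, 0.0]
contact_force: [1.0, 0.2, 0.1]
gripper_width: 0.0855
clock: 1.48
ee_pos: [0.5022, -0.1429, 0.33]
orientation: [0.84, -0.543, -0.0, -0.0]
contact_force: [-0.0, -0.4, -0.1]
gripper_width: 0.0853
(array([-0.01,  0.05, -0.  ]), np.float64(-65.9), array([ 0.5015, -0.1449,  0.33  ]))
[(np.float64(280.90614910800167), np.float64(184.92058192755533)), (np.float64(281.020357908427), np.float64(192.11741022421174))]
1.5333 [ 0.44630189  0.18151175 -0.30139601  1.68315734  0.05624178  1.28612899
 -1.01652061] [ 0.17038502 -0.31382984  0.15921677] [-0.05076854  0.03436836 -0.04030911]
```

View pics/w1.png

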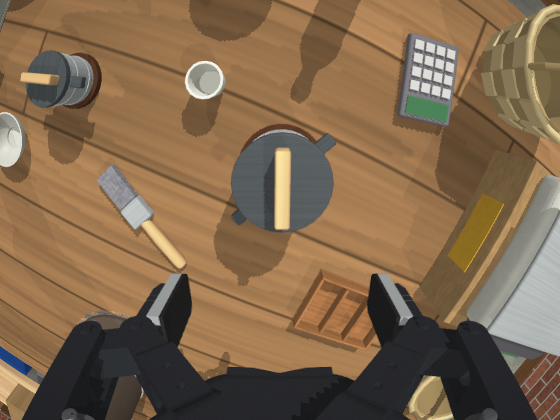

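The wrist view has the lid centred at about (282,182), the bar running from about (283,149) to (282,229), and the ears at (326,142) and (238,217).

Run:
```python
import cv2
a=cv2.imread("pics/w1.png")[120:240,220:345]
cv2.imwrite("pics/c3.png",cv2.resize(a,None,fx=5,fy=5,interpolation=cv2.INTER_CUBIC))
```

```text
(no output)
```

View pics/c3.png

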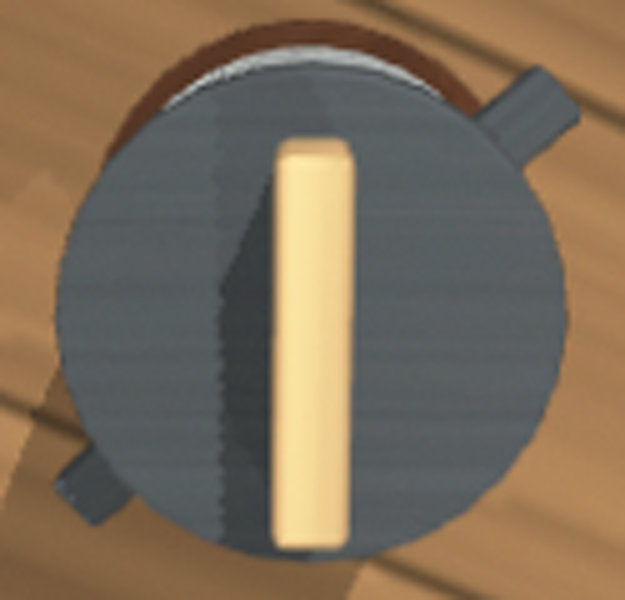

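Run:
```python
from h import *
c=dict(np.load("pics/w1.npz"))
s=lambda x,y:(220+(x-2)/5,120+(y-2)/5)
a=atzf(c,*s(313.5,155),.152);b=atzf(c,*s(311,548),.152)
v=a-b;print("bar",(a+b)/2,np.degrees(np.arctan2(v[1],v[0])),np.linalg.norm(v))
for z in (.09,.094,.098):
    e=atzf(c,*s(561,90),z);f=atzf(c,*s(76,507),z);v=e-f
    print(z,"ears",(e+f)/2,np.degrees(np.arctan2(v[1],v[0])),np.linalg.norm(v))
    for p,q in [((478,118),(540,67)),((525,168),(580,112)),((57,488),(90,445)),((95,525),(132,493))]:
        w=atzf(c,*s(*q),z)-atzf(c,*s(*p),z);print("  ",np.degrees(np.arctan2(w[1],w[0])))
# lid circle
L=[atzf(c,*s(*p),.12)[:2] for p in [(57,310),(568,310),(312,562),(312,62)]]
print("lid",(L[0]+L[1])/2,(L[2]+L[3])/2,np.linalg.norm(L[0]-L[1]),np.linalg.norm(L[2]-L[3]))
```

```text
bar [ 0.50240161 -0.14552216  0.152     ] 24.01536564777282 0.08288022954720733
0.09 ears [ 0.50038826 -0.14656913  0.09      ] -24.26344850948384 0.15737468876295818
   -25.081496886030568
   -18.86124751407844
   -13.791801389136381
   -24.330607176445636
0.094 ears [ 0.50117956 -0.14618342  0.094     ] -24.26344850948385 0.1557294716967897
   -25.08149688603072
   -18.861247514078432
   -13.791801389136316
   -24.330607176445696
0.098 ears [ 0.50197086 -0.14579771  0.098     ] -24.26344850948385 0.1540842546306212
   -25.08149688603059
   -18.86124751407843
   -13.791801389136358
   -24.330607176445657
lid [ 0.50530451 -0.14458121] [ 0.50271584 -0.14558708] 0.11431649876543724 0.11501409530339175
```

```bash
python3 -c "
from h import *
print(off([.5025,-.1455,.126]))"
```

```text
(array([ 0.1 , -0.08, 20.4 ]), np.float64(-65.9), array([ 0.5015, -0.1449,  0.33  ]))
```

```bash
python3 -m handwheel '[{"offset":[0.1,-0.1,3],"yaw":0},{"offset":[0.1,-0.1,7],"yaw":0},{"offset":[0.1,-0.1,11],"yaw":0},{"offset":[0.1,-0.1,15],"yaw":0},{"offset":[0.1,-0.1,18],"yaw":0},{"offset":[0.1,-0.1,20],"yaw":0},{"offset":[0.1,-0.1,20.4],"yaw":0},{"offset":[0.1,-0.1,20.4],"yaw":0}]' 0 60
python3 -m handwheel '[{"offset":[0,0,0],"yaw":0},{"offset":[0,0,0],"yaw":0},{"offset":[0,0,0],"yaw":0},{"offset":[0,0,0],"yaw":0}]' 0.6 60
python3 - <<'E'
from workcell import get_state, eyes
from h import *
import cv2
c=eyes.camera("wrist"); cv2.imwrite("pics/w2.png",c["img"][:,:,::-1]); np.savez("pics/w2.npz",**c)
print(off([.5025,-.1455,.126])); s=get_state();print(s["clock"],s["contact_force"],s["ft_torque"],s["gripper_width"])
E
```

```text
clock: 2.2
ee_pos: [0.5016, -0.1468, 0.1252]
orientation: [0.838, -0.545, -0.001, 0.001]
contact_force: [-0.2, 0.2, -0.3]
gripper_width: 0.0851
clock: 2.53
ee_pos: [0.5037, -0.1459, 0.1276]
orientation: [0.839, -0.545, 0.001, -0.0]
contact_force: [-0.3, 0.0, 0.5]
gripper_width: 0.0383
(array([-0.07,  0.08,  0.14]), np.float64(-66.01), array([ 0.5035, -0.1458,  0.1274]))
2.5833 [-0.36394609 -0.30242527  0.06446656] [ 0.03282506 -0.02651963  0.01215566] 0.03403791695892784
```

View pics/w2.png

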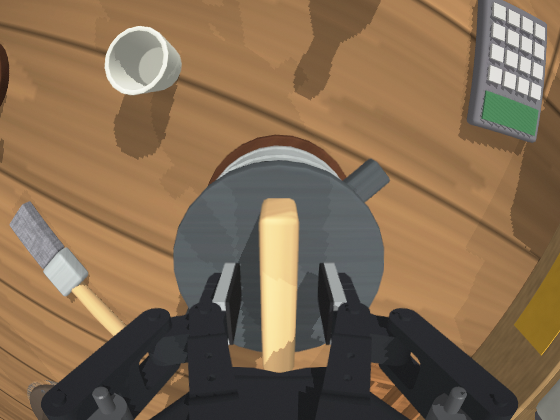

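The bar sits centred between the pads, with the pads at columns ~232 and ~328 and the bar at ~280. I'll close on it now.

```bash
python3 -m handwheel '[{"offset":[0,0,0],"yaw":0},{"offset":[0,0,0],"yaw":0},{"offset":[0,0,0],"yaw":0},{"offset":[0,0,0],"yaw":0},{"offset":[0,0,0],"yaw":0},{"offset":[0,0,0],"yaw":0}]' 1 110
python3 - <<'E'
from h import *
from workcell import get_state
print(off([.5025,-.1455,.126])); s=get_state();print(s["clock"],s["contact_force"],s["ft_torque"],s["gripper_width"])
E
```

```text
clock: 3.08
ee_pos: [0.5032, -0.1456, 0.1271]
orientation: [0.839, -0.545, 0.0, -0.0]
contact_force: [-1.5, -0.1, 7.1]
gripper_width: 0.0139
(array([-0.04,  0.06,  0.11]), np.float64(-66.01), array([ 0.5032, -0.1456,  0.1271]))
3.0833 [-1.47618631 -0.1227508   7.09418633] [ 0.02115001  0.36765084 -0.01062058] 0.013868799444235837
```

```bash
cat > r.py <<'E'
from h import *
from workcell import get_state
o=off([.5025,-.1455,.126]);s=get_state();print(o[1],o[2],"turned",round(np.radians(-66.01-o[1]),3),s["clock"],np.round(s["contact_force"],1),np.round(s["ft_torque"],3),s["gripper_width"],"q7",s["q"][6])
E
python3 -m handwheel '[{"offset":[0,0,0],"yaw":0.08},{"offset":[0,0,0],"yaw":0.16},{"offset":[0,0,0],"yaw":0.24},{"offset":[0,0,0],"yaw":0.32},{"offset":[0,0,0],"yaw":0.4},{"offset":[0,0,0],"yaw":0.4},{"offset":[0,0,0],"yaw":0.4}]'; python3 r.py
python3 -m handwheel '[{"offset":[0,0,0],"yaw":0.05},{"offset":[0,0,0],"yaw":0.1},{"offset":[0,0,0],"yaw":0.1}]'; python3 r.py
```

```text
clock: 3.67
ee_pos: [0.5033, -0.1462, 0.127]
orientation: [0.714, -0.7, 0.001, 0.0]
contact_force: [-1.0, -2.2, 5.8]
gripper_width: 0.0141
-88.86 [ 0.5033 -0.1462  0.127 ] turned 0.399 3.6667 [-1.  -2.2  5.8] [-0.453  0.274 -0.102] 0.014133661333772966 q7 -1.4527867998918749
clock: 3.92
ee_pos: [0.5033, -0.1463, 0.127]
orientation: [-0.677, 0.736, -0.001, 0.0]
contact_force: [-0.7, -1.4, 5.0]
gripper_width: 0.0141
-94.74 [ 0.5033 -0.1463  0.127 ] turned 0.501 3.9167 [-0.7 -1.4  5. ] [-0.557  0.263 -0.06 ] 0.014056178076677727 q7 -1.5449739598770202
```

```bash
python3 -m handwheel '[{"offset":[0,0,0],"yaw":0.04},{"offset":[0,0,0],"yaw":0.04}]'; python3 r.py
python3 -m handwheel '[{"offset":[0,0,0],"yaw":0.04},{"offset":[0,0,0],"yaw":0.04}]'; python3 r.py
python3 -m handwheel '[{"offset":[0,0,0],"yaw":0.04},{"offset":[0,0,0],"yaw":0.04}]'; python3 r.py
python3 -m handwheel '[{"offset":[0,0,0],"yaw":0.04},{"offset":[0,0,0],"yaw":0.04}]'; python3 r.py
```

```text
clock: 4.08
ee_pos: [0.5033, -0.1464, 0.127]
orientation: [-0.663, 0.749, -0.001, 0.0]
contact_force: [-0.3, -2.1, 6.1]
gripper_width: 0.0136
-96.98 [ 0.5033 -0.1464  0.127 ] turned 0.541 4.0833 [-0.3 -2.1  6.1] [-0.612  0.319 -0.124] 0.013596945611119697 q7 -1.5802271562237002
clock: 4.25
ee_pos: [0.5033, -0.1464, 0.127]
orientation: [-0.648, 0.762, -0.001, 0.0]
contact_force: [-1.4, -3.0, 6.5]
gripper_width: 0.0141
-99.28 [ 0.5033 -0.1464  0.127 ] turned 0.581 4.25 [-1.4 -3.   6.5] [-0.576  0.303 -0.112] 0.014117794239075903 q7 -1.6162806481627385
clock: 4.42
ee_pos: [0.5033, -0.1465, 0.1271]
orientation: [-0.632, 0.775, -0.001, -0.0]
contact_force: [-1.6, -2.4, 6.4]
gripper_width: 0.0137
-101.55 [ 0.5033 -0.1465  0.1271] turned 0.62 4.4167 [-1.6 -2.4  6.4] [-0.659  0.256  0.072] 0.013674473043225333 q7 -1.6521001996272955
clock: 4.58
ee_pos: [0.5033, -0.1465, 0.1271]
orientation: [-0.617, 0.787, -0.001, -0.0]
contact_force: [-1.3, -3.7, 5.6]
gripper_width: 0.0145
-103.83 [ 0.5033 -0.1465  0.1271] turned 0.66 4.5833 [-1.3 -3.7  5.6] [-0.642  0.262 -0.007] 0.014533295621920194 q7 -1.6880828344577894
```

```bash
python3 - <<'E'
from workcell import eyes
import cv2,numpy as np
for n in ["wrist","scene"]:
    c=eyes.camera(n); cv2.imwrite(f"pics/{n}3.png",c["img"][:,:,::-1]); np.savez(f"pics/{n}3.npz",**c)
a=cv2.imread("pics/wrist3.png")[120:370,150:430]; b=cv2.imread("pics/scene3.png")[200:320,170:300]
cv2.imwrite("pics/c4.png",cv2.resize(a,None,fx=2.4,fy=2.4,interpolation=cv2.INTER_CUBIC))
cv2.imwrite("pics/c5.png",cv2.resize(b,None,fx=4.5,fy=4.5,interpolation=cv2.INTER_CUBIC))
E
python3 r.py
```

```text
-103.73 [ 0.5033 -0.1465  0.127 ] turned 0.658 4.6833 [-2.1 -3.3  5.4] [-0.652  0.355  0.048] 0.013879919061656813 q7 -1.6863696131979833
```

View pics/c4.png

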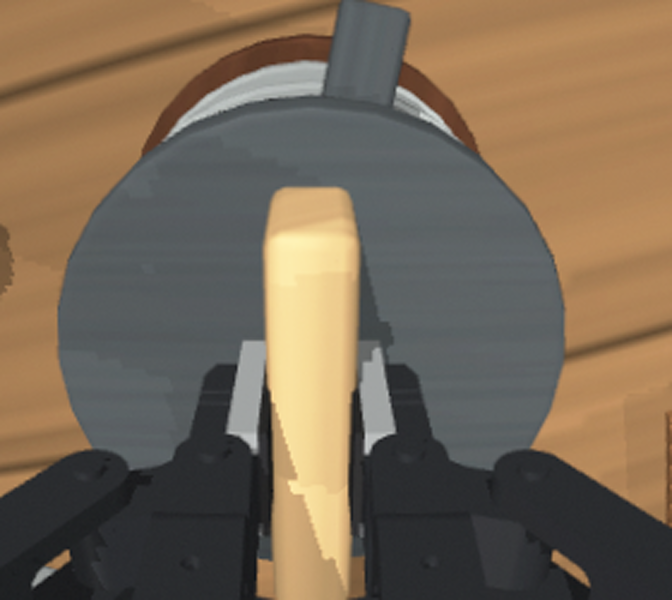

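View pics/c5.png

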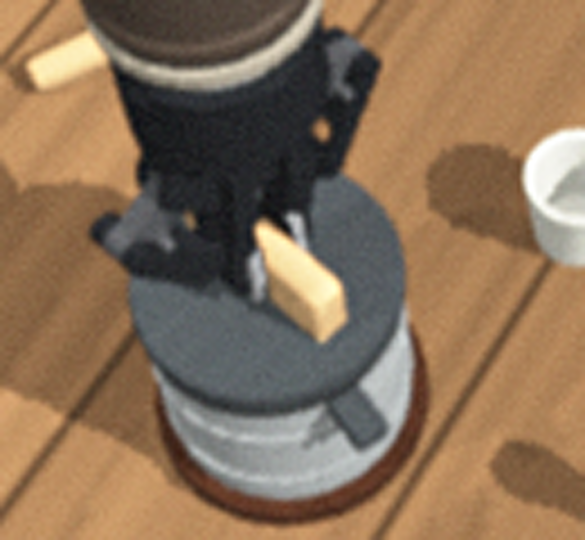

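Run:
```python
from h import *
c=dict(np.load("pics/wrist3.npz"))
s=lambda x,y:(150+x/2.4,120+y/2.4)
for z in (.092,.096,.1):
    t=atzf(c,*s(375,5),z);r=atzf(c,*s(359,101),z)
    C=np.array([.503,-.146,z]); 
    for C in ([.503,-.146,z],[.502,-.145,z]):
        w=t-C;print(z,"tip vs centre",np.degrees(np.arctan2(w[1],w[0])),np.linalg.norm(w),end=' ')
    w=t-r;print("midline",np.degrees(np.arctan2(w[1],w[0])))
    for p,q in (((325,95),(340,0)),((393,107),(411,10))):
        w=atzf(c,*s(*q),z)-atzf(c,*s(*p),z);print("  edge",np.degrees(np.arctan2(w[1],w[0])),np.linalg.norm(atzf(c,*s(340,0),z)-atzf(c,*s(411,10),z)))
# bar top edges
a=atzf(c,*s(313,237),.152);b=atzf(c,*s(310,440),.152);w=a-b;print("bar",np.degrees(np.arctan2(w[1],w[0])), "end",a, np.linalg.norm(a[:2]-[.503,-.146]))
w=a[:2]-[.503,-.146];print(np.degrees(np.arctan2(w[1],w[0])))
```

```text
0.092 tip vs centre -25.151915986021862 0.07623069176811448 0.092 tip vs centre -25.506618370878545 0.07756238190216538 midline -22.51788976627435
  edge -22.447206373801453 0.016243931464034685
  edge -23.14480886483006 0.016243931464034685
0.096 tip vs centre -24.887722249269522 0.07630977892201608 0.096 tip vs centre -25.246596094881465 0.07763927753359724 midline -22.51788976627423
  edge -22.4472063738014 0.015878515495933977
  edge -23.14480886482991 0.015878515495933977
0.1 tip vs centre -24.62408115616632 0.0763904851785959 0.1 tip vs centre -24.987093704974974 0.07771776901425528 midline -22.517889766274358
  edge -22.447206373801528 0.015513099527833283
  edge -23.144808864829983 0.015513099527833283
bar -14.56277636155326 end [ 0.54195414 -0.15638676  0.152     ] 0.04031513153401512
-14.930034675503459
```

Bar and jaws have turned together, with the bar flush in the pads. About 9–10° is left to the ears, so I'll turn most of it and then look again.

```bash
python3 -m handwheel '[{"offset":[0,0,0],"yaw":0.04},{"offset":[0,0,0],"yaw":0.08},{"offset":[0,0,0],"yaw":0.12},{"offset":[0,0,0],"yaw":0.15},{"offset":[0,0,0],"yaw":0.15},{"offset":[0,0,0],"yaw":0.15},{"offset":[0,0,0],"yaw":0.15}]'; python3 r.py
python3 - <<'E'
from workcell import eyes
import cv2,numpy as np
for n in ["wrist"]:
    c=eyes.camera(n); cv2.imwrite(f"pics/{n}4.png",c["img"][:,:,::-1]); np.savez(f"pics/{n}4.npz",**c)
a=cv2.imread("pics/wrist4.png")[120:370,150:430]
cv2.imwrite("pics/c6.png",cv2.resize(a,None,fx=2.4,fy=2.4,interpolation=cv2.INTER_CUBIC))
E
python3 r.py
```

```text
clock: 5.27
ee_pos: [0.5032, -0.1467, 0.1271]
orientation: [-0.557, 0.831, -0.001, -0.0]
contact_force: [-0.8, -3.6, 5.1]
gripper_width: 0.0145
-112.31 [ 0.5032 -0.1467  0.1271] turned 0.808 5.2667 [-0.8 -3.6  5.1] [-0.82   0.34   0.189] 0.014524179827704107 q7 -1.8213420776727702
-112.31 [ 0.5032 -0.1468  0.1271] turned 0.808 5.3167 [-1.7 -3.7  6.1] [-0.836  0.368  0.237] 0.014159337257043957 q7 -1.8212990106645293
```

View pics/c6.png

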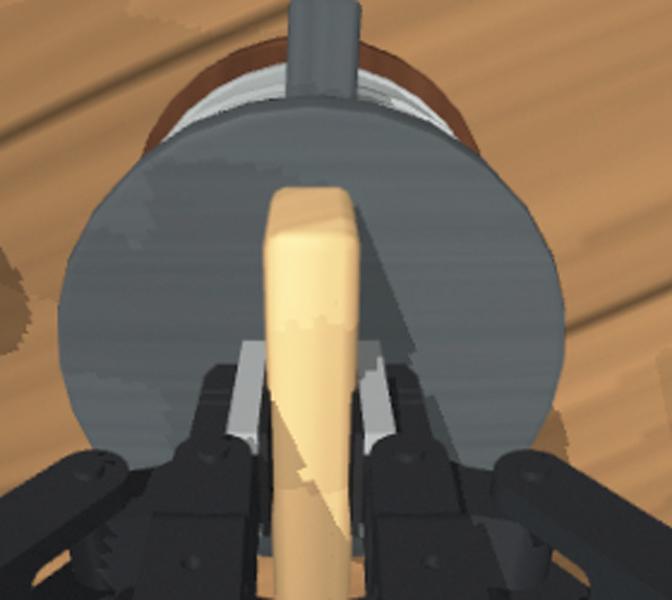

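Run:
```python
import cv2
from h import *
a=cv2.imread("pics/wrist4.png")[100:170,250:320]
cv2.imwrite("pics/c7.png",cv2.resize(a,None,fx=8,fy=8,interpolation=cv2.INTER_CUBIC))
c=dict(np.load("pics/wrist4.npz"))
s=lambda x,y:(150+x/2.4,120+y/2.4)
for X in ([.503,-.146,.096],[.503,-.146,.12],[.503,-.146,.152]): print(projf(c,X))
L=[atzf(c,*s(*p),.12) for p in ((58,300),(565,300))];print((L[0]+L[1])/2)
```

```text
(np.float64(278.4338506319807), np.float64(252.27199911243486))
(np.float64(278.33925456829456), np.float64(271.67934489342434))
(np.float64(278.17282958201355), np.float64(306.4132801158248))
[ 0.51624146 -0.15228556  0.12      ]
```

View pics/c7.png

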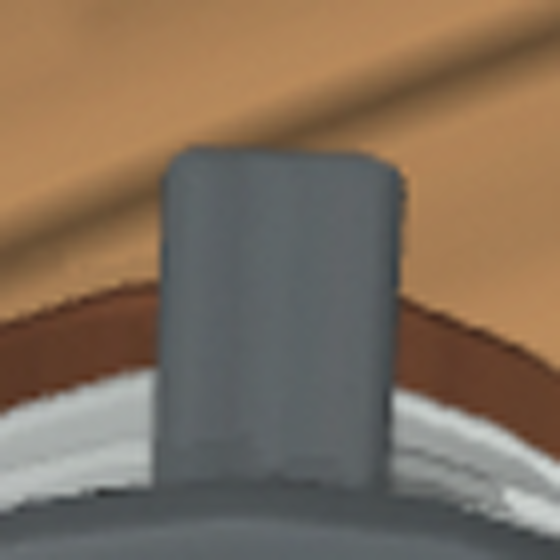

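Run:
```python
from h import *
c=dict(np.load("pics/wrist4.npz"))
s=lambda x,y:(250+(x-3.5)/8,100+(y-3.5)/8)
A=lambda p,z:atzf(c,*s(*p),z)
ang=lambda w:np.degrees(np.arctan2(w[1],w[0]))
z=.096
t=A((285,150),z);r=A((271,480),z)
print("midline",ang(t-r),"edges",ang(A((167,160),z)-A((157,480),z)),ang(A((403,165),z)-A((388,480),z)))
q=lambda x,y:(150+x/2.4,120+y/2.4)
l=atzf(c,*q(58,311),.12);rr=atzf(c,*q(565,311),.12)
b=[atzf(c,*q(*p),.152) for p in ((311.5,237),(311,440))]
print("bar dir",ang(b[0]-b[1]), "bar end", b[0])
u=np.array([np.cos(np.radians(-22.3)),np.sin(np.radians(-22.3))]);C=b[0][:2]-.042*u
print("C from bar",C)
for C in (C,[.5032,-.1467],[.5025,-.1455]):print("tip",ang(t[:2]-C),np.linalg.norm(t[:2]-C))
```

```text
midline -24.58442977236992 edges -24.375403428843384 -24.451587180351876
bar dir -22.420243195801273 bar end [ 0.54007579 -0.16195565  0.152     ]
C from bar [ 0.50121698 -0.14601849]
tip -24.456551517810205 0.07855875295400762
tip -24.606858242858028 0.07647177521525363
tip -25.197123938223374 0.07761199171028085
```

```bash
python3 -m handwheel '[{"offset":[0,0,0],"yaw":0.02},{"offset":[0,0,0],"yaw":0.036},{"offset":[0,0,0],"yaw":0.036},{"offset":[0,0,0],"yaw":0.036},{"offset":[0,0,0],"yaw":0.036}]'; python3 r.py
python3 -m handwheel '[{"offset":[0,0,0],"yaw":0},{"offset":[0,0,0],"yaw":0},{"offset":[0,0,0],"yaw":0},{"offset":[0,0,0],"yaw":0},{"offset":[0,0,0],"yaw":0},{"offset":[0,0,0],"yaw":0}]' 0.45; python3 r.py
```

```text
clock: 5.73
ee_pos: [0.5032, -0.1468, 0.1271]
orientation: [-0.542, 0.84, -0.001, -0.0]
contact_force: [-1.1, -3.4, 6.4]
gripper_width: 0.0142
-114.36 [ 0.5032 -0.1468  0.1271] turned 0.844 5.7333 [-1.1 -3.4  6.4] [-0.845  0.321  0.281] 0.014214990742507592 q7 -1.853595354856289
clock: 6.23
ee_pos: [0.5029, -0.1453, 0.1262]
orientation: [-0.541, 0.841, 0.0, -0.0]
contact_force: [0.1, -0.1, -0.1]
gripper_width: 0.0467
-114.45 [ 0.5029 -0.1453  0.1262] turned 0.845 6.2333 [ 0.1 -0.1 -0.1] [-0.033  0.032  0.031] 0.04670830021250666 q7 -1.8557507224061989
```

```bash
python3 -m handwheel '[{"offset":[0,0,-3],"yaw":0},{"offset":[0,0,-7],"yaw":0},{"offset":[0,0,-11],"yaw":0},{"offset":[0,0,-15],"yaw":0},{"offset":[0,0,-18],"yaw":0},{"offset":[0,0,-20],"yaw":0},{"offset":[0,0,-20],"yaw":0},{"offset":[0,0,-20],"yaw":0}]' 0
python3 - <<'E'
from workcell import eyes
import cv2,numpy as np
c=eyes.camera("wrist"); cv2.imwrite("pics/w5.png",c["img"][:,:,::-1]); np.savez("pics/w5.npz",**c)
a=c["img"][110:240,215:345,::-1]
cv2.imwrite("pics/c8.png",cv2.resize(a,None,fx=4.5,fy=4.5,interpolation=cv2.INTER_CUBIC))
E
python3 r.py
```

```text
clock: 6.9
ee_pos: [0.5033, -0.1455, 0.3273]
orientation: [-0.541, 0.841, -0.001, 0.001]
contact_force: [-0.2, -0.5, -0.4]
gripper_width: 0.0855
-114.47 [ 0.5027 -0.1454  0.3259] turned 0.846 6.95 [-0.7 -0.1 -0.7] [-0.016  0.004  0.009] 0.08556140533522472 q7 -1.8271082311453064
```

View pics/c8.png

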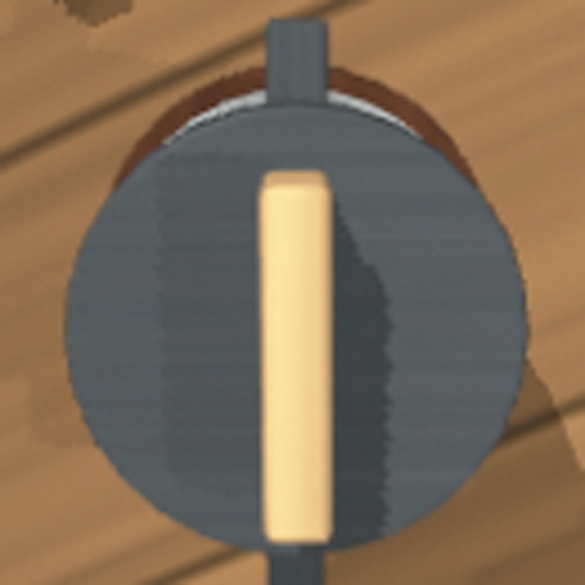

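View pics/w5.png

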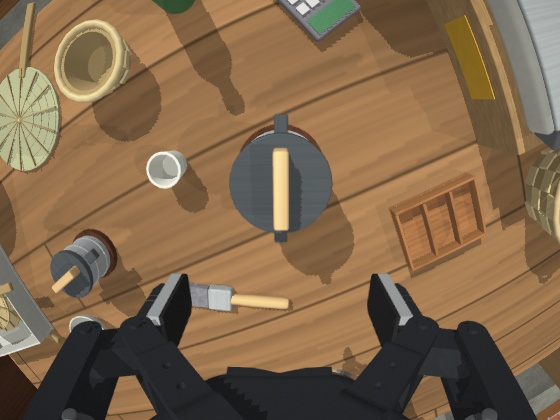

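The bar's midline (columns ~295–297 in the crop) lies along the ears' midline (~297 top and bottom), so they are in line to within about 0.5°. The small canister hasn't been touched, and the arm is clear and still.

```bash
python3 -c "
from workcell import robot
print(robot.hand_in())"
```

```text
the job is handed in; nothing more can be done
None
```

I screwed the wider canister's lid clockwise about 0.845 rad, until its bar lay in line with the two ears. I then released it, lifted clear and handed in at about 7 s.

- **Alignment:** The last wrist picture, taken after letting go, shows the bar in line with both ears to within about 0.5°. It showed no visible spring-back.
- **Turn needed:** The first wrist picture put the whole turn at about 0.84 rad. The close-up before the last small turn gave the same, within about 0.01 rad. The ear direction varied by about 1–2° between views, so I relied on the close-up.
- **Torque:** The wrist torque rose over the last part of the turn, as it should on the gasket, to 0.28 N m. That is below the 0.54 N m given for snug. The reading was noisy and offset, about -0.1 N m on the thread, so I used it only as a rough check.
- **Forces and the small canister:** Wrist forces at the readings stayed under about 8 N. The arm never went near the smaller canister, though I did not measure its lid again at the end.

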